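# Shut the button drawers and box against the dust

## Task

Buffing is about to start, so shut the button stock away from the dust: with the fingertips, push both open drawers of the little chest fully home and push the sliding lid of the button box fully shut, in any order and without slamming. Nothing is to be pinched or lifted: keep the fingers out of the drawers' insides, and leave the buttons and the other things on the bench where they lie. Finish with the hand clear.

Things in the scene. Friction and masses are not known exactly. Their poses are not given: they have to be found in the camera images.
- chest: low dark-wood button chest, 160 mm deep, 236 mm wide, 86 mm high, fixed to the bench; origin at the centre of its underside; its own -x axis points out of the side where the two drawers come out, y to the left-hand drawer (seen from above with x ahead). The tall funnel stand (260 mm) and the other fixed equipment stand along the bench edges, out of the way
- button_box: dark-wood button box, 150 x 100 mm and 45 mm high without its lid, fixed to the bench; origin at the centre of its underside; the lid slides out over its own -x end; four wells in a row along x hold one bone button each
- left_drawer (a joint): opening of the left drawer (on the chest's +y side) in m: 0 = fully home, up to 0.100 = pulled out along the chest's own -x; stiff slide needing about 2 N, mechanical stop at 0, stays where it is left; behind the 12 mm front is an open tray 145 mm long and 60 mm high, which the fingers must not touch
- left_front (a point): centre of the outer face of the left drawer's pale wooden front, which moves with the drawer; the front is 106 mm wide, 66 mm high, 12 mm thick, its centre 43 mm above the bench; its axes are the chest's, so its own +x is the closing direction; when shut it still stands 12 mm proud of the chest
- right_drawer (a joint): opening of the right drawer (on the chest's -y side) in m: 0 = fully home, up to 0.100 = pulled out along the chest's own -x; stiff slide needing about 2 N, mechanical stop at 0, stays where it is left; behind the 12 mm front is an open tray 145 mm long and 60 mm high, which the fingers must not touch
- right_front (a point): centre of the outer face of the right drawer's pale wooden front, which moves with the drawer; the front is 106 mm wide, 66 mm high, 12 mm thick, its centre 43 mm above the bench; its axes are the chest's, so its own +x is the closing direction; when shut it still stands 12 mm proud of the chest
- lid (a joint): how far the button box's lid is slid open in m: 0 = fully shut, up to 0.090 = slid out along the box's own -x; about 2 N to push, mechanical stop at 0, stays where it is left, cannot lift off
- lid_end (a point): centre of the outer end face of the pale wooden sliding lid, moving with it; the lid is a plain board 158 mm long, 100 mm wide and 12 mm thick, its upper face 57 mm and its lower face 45 mm above the bench; its axes are the box's, so its own +x is the closing direction; when shut this face stands 8 mm proud of the box wall
- button1: cream bone button disc, 24 mm across, 5 mm thick, lying loose in well 1 of the button box (counted from its -x end); origin at the centre of its underside
- button2: cream bone button disc, 24 mm across, 5 mm thick, lying loose in well 2 of the button box (counted from its -x end); origin at the centre of its underside
- button3: cream bone button disc, 24 mm across, 5 mm thick, lying loose in well 3 of the button box (counted from its -x end); origin at the centre of its underside
- button4: cream bone button disc, 24 mm across, 5 mm thick, lying loose in well 4 of the button box (counted from its -x end); origin at the centre of its underside
- scoop: brown horn scoop lying on the bench, 140 mm long, 50 mm high; origin under the back of its bowl
- pewter: grey pewter polishing block, 60 x 40 x 25 mm; origin at the centre of its underside
- burnisher: boxwood burnisher, 160 mm long, 16 mm high, lying flat; origin on its underside
Not all that is in view belongs to the job. Leave any green or orange look-alike of the button_box alone.

How it is judged:
By the outcome, as a careful person would: the job done as asked, in the order asked, and still so for the second after the job is handed in, with the robot touching nothing.
It also fails if it takes over 56 s, if anything falls off the work surface, if the arm or the gripper's body presses on something with over 40 N, if the wrist force passes 120 N, or if a joint passes its speed limit or range.

## Robot

A 6-joint arm with a two-finger parallel gripper is mounted at the origin on the work surface. World frame = base frame: x ahead of the robot, y to its left, z up, the work surface at z = 0. Lengths are in mm, angles in degrees, forces in N, time in s.
With the tool pointing down it reaches from about 300 to 850 mm from the base axis. Payload 4.2 kg.
Tool frame: the origin (TCP) lies at the centre of the arm's flange, where the gripper is bolted on; the fingertips stand 191 mm ahead of it and the grasp point (between the pads) lies 172 mm ahead of it; z points along the fingers, y is the direction in which the jaws open and shut (so a half turn about z gives the same grasp; the last joint's range is limited). The gripper opens to 91 mm and grips with 3 to 60 N. Pads are 32 mm wide; open, the fingers measure 118 mm over their backs; the gripper's body (76 mm by 178 mm) begins 60 mm behind the grasp point.
Start: joints at [64.916, 18.312, 89.639, -0, 72.044, -1.146], TCP at [233.303, 525.54, 404.776] pointing down, gripper open.
Joint ranges: [-177.97, 177.97], [-48.28, 115.42], [12.27, 149.76], [-77.06, 257.06], [2.81, 150.46], [-146.56, 146.56]. Speed limits (degrees/s): [147.25, 147.25, 180, 180, 180, 180].

## Interface

Orientations are given as [roll, pitch, yaw] about the fixed x, y, z axes, in that order (R = Rz(yaw) Ry(pitch) Rx(roll)).
In Python, from workcell import status, vision, ticket gives the robot as it stands.
- The arm moves only by the shell command python3 -m jog 'ROWS' [FORCE]. ROWS is JSON, a list of rows, each a list of 7 numbers: the finger opening in m, from 0 to 0.0912, then the shift along the tool's x, y, z in m, then the turn, a rotation vector about the tool's x, y, z in rad. A call has 1 to 12 rows; each row shifts and turns the commanded pose from where the row before left it, along the tool's axes as they then stand; what a row does not reach is not made up. A row lasts 1/8 s, in which the tool goes at most 62.5 mm and 10.7 degrees, less where a joint would pass 70% of its speed; a pose out of reach is approached as far as the arm can. A call with a gripper value outside its range is refused whole. The fingers move at their own pace and stop on an object; FORCE is the grip in N (left out, the last holds). Time passes only in rows, so rows that do not move let the fingers close. It gives the time, the measured TCP pose, the force and the opening at its end, in the units of the state.
- status.state(): the state, without advancing time (a new reading comes with each control period).
- vision.grab_frame(name): name is "side" or "top" or "wrist"; returns a dict with "color" (480x640x3 uint8, blue, green, red), "depth" (480x640 float32, mm along the optical axis (not along the pixel's ray), 0 where there is no reading), "fov_y" (degrees; the focal length in pixels is half the picture's height over the tangent of half this angle, whatever the lens; pixels are square), "cx", "cy" (the principal point, pixels), "k1" (the pictures are not rectified: a ray, as slopes to the right and down, at radius r is drawn at 1 + k1 r^2 times it, then the intrinsics apply), "pose" (4x4, takes a point from camera to world coordinates). Camera axes: x right, y down, z forward; pixel columns grow to the right and rows downward; lengths in mm; the calibration is good to about 2 mm. A picture is of the moment at which its call begins.
- ticket.job_done(): hands the job in, once; it reports no verdict.
Trained networks look in the newest picture that a camera, given by its name, has taken for a name from the list of things; names that differ only in an ending like _2 or _b are one class to them, and where a whole thing is asked for, a point or a joint stands for the part that bears it (a point fixed in the world has none). Each returns a list of dicts, best first, with "p" (0 to 1); they miss things now and then, are a little off and sometimes report something else, mostly with a low value. They report only what shows in the picture. A call takes as long as a camera call. They do not tell look-alikes from the thing itself.
- vision.find_in(camera, label): "location" ([x, y, z] in mm, in world coordinates, good to about 4 mm: the middle of the surface that is visible of it).
- vision.silhouettes(camera, label): "pixels" (480x640 bool, what is visible of it).
The state is a dict: "time_s": time; "qpos": joint angles; "qvel": joint speeds; "effort": joint torques, N m; "ee_pos": TCP position; "ee_rot": TCP orientation; "force": force on the tool from outside, world axes, zero at the start; "torque": the same for the moment, N m; "gripper_width": finger opening in mm.
Only numpy, scipy, OpenCV 4.12 (cv2) and the standard library are available. Lean on these libraries where they do the work, as an engineer would, in place of code of your own. Each camera call takes 0.05 s, during which the arm holds its last target.

## Working session

There is one attempt and no reset: what is moved stays moved. The work goes in short steps, Python scripts to look and compute and a shell command to move; the robot and the scene stay as the last step left them, time stands still between calls to the robot, and variables do not carry over. Pictures are saved under pics/ and viewed, and the job is handed in when it is done.

```bash
ls; mkdir -p pics
python3 - <<'E'
from workcell import status, vision
import cv2
s=status.state();print(s)
for c in("top","side"):
    f=vision.grab_frame(c);cv2.imwrite(f"pics/{c}0.png",f["color"]);print(c,f["fov_y"],f["cx"],f["cy"],f["k1"],f["pose"].round(3).tolist() if hasattr(f["pose"],'round') else f["pose"])
    for l in("left_front","right_front","lid_end","chest","button_box","scoop","pewter","burnisher"):
        print(l,[( [round(float(v)) for v in d["location"]],round(float(d["p"]),2)) for d in vision.find_in(c,l)])
E
```

```text
pics
{'time_s': 0.0, 'qpos': array([ 6.49144056e+01,  1.83504483e+01,  8.97071357e+01, -2.04008991e-03,
        7.20418991e+01, -1.14609233e+00]), 'qvel': array([ 0.12197262,  0.02376197,  0.02313975, -0.00348123, -0.13398883,
        0.05349775]), 'effort': array([-1.53909859e-03, -4.12456298e+01, -2.31971580e+01,  7.25950976e-02,
        4.58568195e-02, -1.57621894e-04]), 'ee_pos': array([233.25141138, 525.37740269, 403.92699291]), 'ee_rot': array([-1.79900498e+02, -5.06164579e-05,  1.56061129e+02]), 'force': array([ 0.23999664, -0.50549904,  0.68323673]), 'torque': array([0.03957161, 0.01243169, 0.04682341]), 'gripper_width': 91.22726451930505}
top 51.23069440290015 323.60955108239915 240.48376141086828 -0.11289715722195105 [[0.027, -0.989, 0.148, 362.684], [-1.0, -0.028, -0.006, -52.878], [0.01, -0.148, -0.989, 1242.5], [0.0, 0.0, 0.0, 1.0]]
left_front [([555, 249, 23], 0.66)]
right_front [([566, 129, 29], 0.84), ([633, 188, 87], 0.5)]
lid_end [([367, -575, 58], 0.95), ([369, -56, 54], 0.74), ([358, -321, 54], 0.62), ([608, 454, 40], 0.44)]
chest [([631, 188, 88], 0.77)]
button_b
[... 200 characters left out ...]
[([590, -440, 19], 0.85)]
side 47.130439104836626 314.25404042020205 238.29381637764874 -0.07641376464885472 [[-0.78, -0.309, 0.544, -366.978], [-0.626, 0.381, -0.681, 1042.878], [0.003, -0.872, -0.49, 882.093], [0.0, 0.0, 0.0, 1.0]]
left_front [([559, 270, 23], 0.85)]
right_front [([584, 81, 66], 0.66)]
lid_end [([349, -313, 58], 0.94), ([377, -557, 58], 0.86), ([354, -52, 58], 0.64), ([565, -173, 60], 0.57)]
chest [([659, 272, 82], 0.7)]
button_box [([334, -41, 53], 0.98), ([370, -532, 49], 0.75), ([347, -302, 50], 0.68), ([594, -175, 53], 0.58)]
scoop [([594, 459, 34], 0.95), ([342, 353, 28], 0.18)]
pewter [([342, 350, 32], 0.72)]
burnisher [([584, -435, 8], 0.58), ([659, 272, 80], 0.28)]
```

View pics/top0.png

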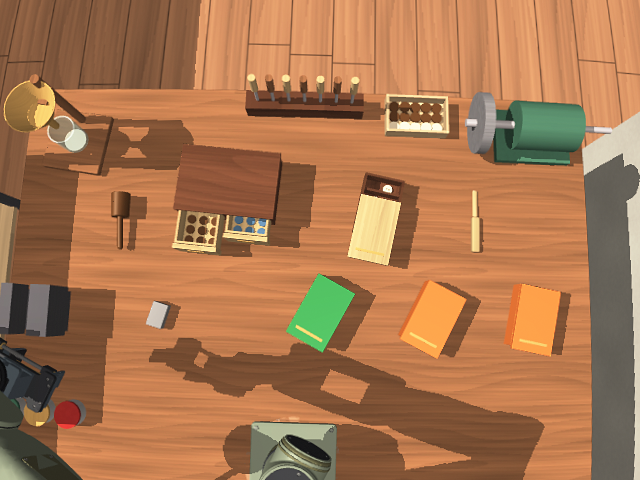

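View pics/side0.png

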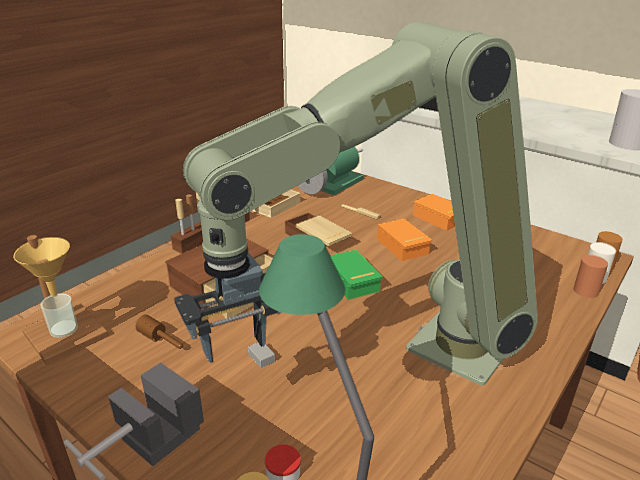

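The top view shows the real box with its pale lid at about (378,220), partly open at its far end. The chest is at (228,180) and its two drawers come out towards the robot, at (197,232) and (247,228). Next I'll deproject the depth and fit the outlines.

```bash
cat > h.py <<'E'
import numpy as np, cv2
def cloud(f):
    h,w=f["depth"].shape
    F=h/2/np.tan(np.radians(f["fov_y"]/2))
    K=np.array([[F,0,f["cx"]],[0,F,f["cy"]],[0,0,1.]])
    u,v=np.meshgrid(np.arange(w),np.arange(h))
    p=np.stack([u,v],-1).reshape(-1,1,2).astype(float)
    n=cv2.undistortPoints(p,K,np.array([f["k1"],0,0,0.])).reshape(h,w,2)
    d=f["depth"].astype(float)
    P=np.stack([n[...,0]*d,n[...,1]*d,d],-1)
    T=np.array(f["pose"]); W=P@T[:3,:3].T+T[:3,3]
    W[d==0]=np.nan
    return W
E
python3 - <<'E'
from workcell import vision
import cv2,numpy as np
from h import cloud
f=vision.grab_frame("top");W=cloud(f);c=f["color"]
np.savez("top.npz",W=W,c=c)
def rect(m,name):
    m=m.astype(np.uint8); n,l,st,_=cv2.connectedComponentsWithStats(m)
    i=1+np.argmax(st[1:,4]); P=W[l==i]; 
    r=cv2.minAreaRect(P[:,:2].astype(np.float32)); print(name,len(P),r,'z',np.median(P[:,2]));print(cv2.boxPoints(r).round(1).tolist())
x,y,z=W[...,0],W[...,1],W[...,2]
b,g,r=[c[...,i].astype(int) for i in range(3)]
rect((z>78)&(z<95)&(x>500)&(x<760)&(y>0)&(y<350),'chest top')
rect((z>50)&(z<65)&(x>450)&(x<760)&(y>-300)&(y<-80)&(r>170),'lid')
rect((z>38)&(z<65)&(x>450)&(x<760)&(y>-300)&(y<-80),'box+lid')
rect((z>60)&(z<80)&(x>480)&(x<600)&(y>175)&(y<330),'Lfront')
rect((z>60)&(z<80)&(x>480)&(x<600)&(y>40)&(y<185),'Rfront')
cv2.imwrite("pics/zoom.png",cv2.resize(c[130:280,160:420],None,fx=3,fy=3,interpolation=cv2.INTER_CUBIC))
E
```

```text
chest top 6581 ((674.574951171875, 175.9329376220703), (242.10794067382812, 165.47190856933594), 85.70591735839844) z 85.23541555986458
[[583.0, 61.400001525878906], [748.0, 49.0], [766.0999755859375, 290.5], [601.0999755859375, 302.79998779296875]]
lid 2643 ((572.216552734375, -180.95562744140625), (100.32337188720703, 158.79803466796875), 78.69139099121094) z 56.20109660762182
[[484.5, -214.60000610351562], [640.2000122070312, -245.6999969482422], [659.9000244140625, -147.3000030517578], [504.20001220703125, -116.19999694824219]]
box+lid 2931 ((601.2330322265625, -186.9002685546875), (100.81209564208984, 219.00599670410156), 78.7874755859375) z 55.887141851559136
[[484.0, -215.10000610351562], [698.7999877929688, -257.6000061035156], [718.4000244140625, -158.6999969482422], [503.6000061035156, -116.19999694824219]]
Lfront 562 ((551.5036010742188, 245.13323974609375), (107.2375717163086, 93.14754486083984), 87.44376373291016) z 72.95810761524945
[[502.6000061035156, 193.60000610351562], [595.5999755859375, 189.5], [600.4000244140625, 296.6000061035156], [507.3999938964844, 300.79998779296875]]
Rfront 458 ((561.9156494140625, 124.33842468261719), (103.83528137207031, 56.78553771972656), 84.51139068603516) z 73.68603226745824
[[528.7000122070312, 75.4000015258789], [585.2000122070312, 69.9000015258789], [595.0999755859375, 173.3000030517578], [538.5999755859375, 178.6999969482422]]
```

View pics/zoom.png

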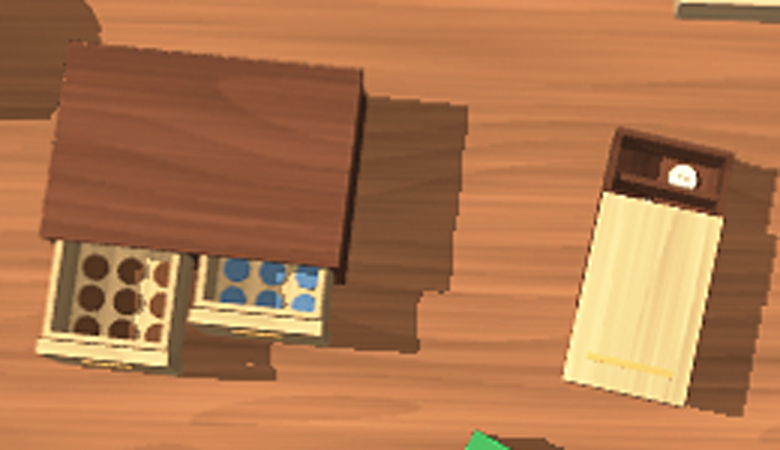

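The zoom shows both drawers' pale fronts, at zoom (105,355) and (258,325), each with a small brass line, and the lid's end face at (625,392). From the fits:

| Item | Yaw | Opening |
|---|---|---|
| Left drawer | chest −4.3° | about 82 mm |
| Right drawer | chest −4.3° | about 45 mm |
| Lid | box −11.3° | about 60 mm |

I'll close the fingers, align with the chest and move in front of the left drawer, still high.

```bash
python3 -m jog '[[0,0,0,0,0,0,-0.171],[0,0,0,0,0,0,-0.171],[0,-0.031,-0.032,0,0,0,0],[0,-0.031,-0.032,0,0,0,0],[0,-0.031,-0.032,0,0,0,0],[0,-0.031,-0.032,0,0,0,0],[0,-0.031,-0.032,0,0,0,0],[0,-0.031,-0.032,0,0,0,0],[0,-0.031,-0.032,0,0,0,0],[0,-0.031,-0.032,0,0,0,0],[0,0,0,0,0,0,0],[0,0,0,0,0,0,0]]' 10
python3 - <<'E'
from workcell import status, vision
import cv2
f=vision.grab_frame("wrist");cv2.imwrite("pics/w1.png",f["color"])
f=vision.grab_frame("side");cv2.imwrite("pics/s1.png",f["color"])
s=status.state();print(s["time_s"],s["ee_pos"],s["ee_rot"],s["force"],s["gripper_width"])
E
```

```text
time_s: 2.45
ee_pos: [461.0, 251.6, 404.7]
ee_rot: [180.0, -0.0, 175.6]
force: [-0.5, 0.3, -0.0]
gripper_width: 0.5
2.55 [460.61401837 252.21746202 404.76791782] [ 1.79980650e+02 -1.59466508e-02  1.75723693e+02] [-0.28958919  0.65555951  0.83571763] 0.19350123365274835
```

View pics/w1.png

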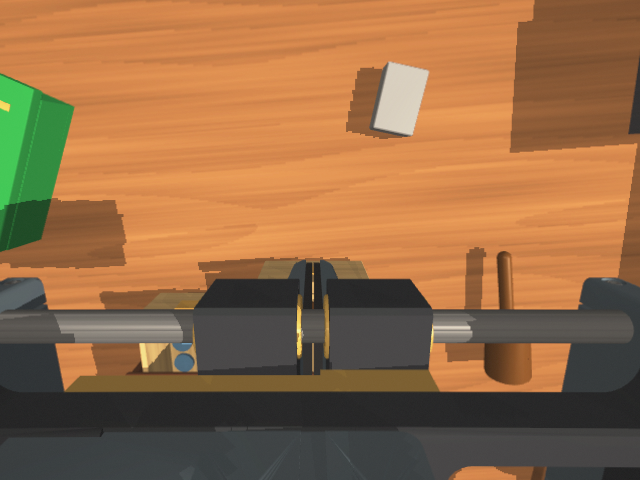

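View pics/s1.png

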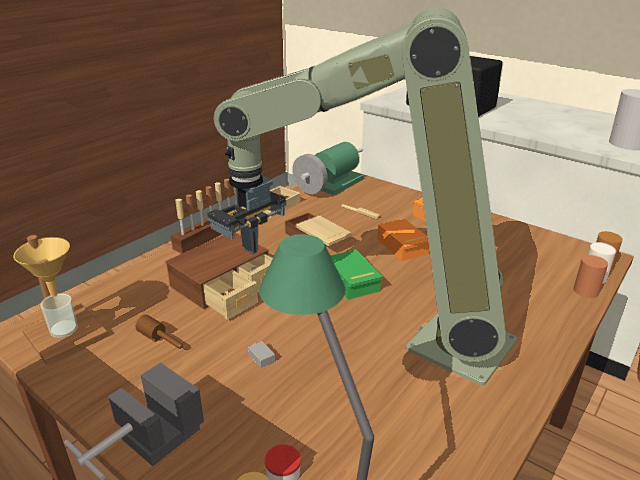

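The side view now shows the left drawer front clearly at about (232,300), with no big handle. The wrist view shows the closed fingers centred on the left front at (315,268). I'll measure the fronts from the side depth before going down.

Run:
```python
from workcell import vision
import cv2,numpy as np
from h import cloud
for cam in("side","wrist"):
    f=vision.grab_frame(cam);W=cloud(f)
    if cam=="side": cv2.imwrite("pics/s1z.png",cv2.resize(f["color"][220:330,150:310],None,fx=4,fy=4))
    x,y,z=W[...,0],W[...,1],W[...,2]
    a=np.radians(-4.3); X=(x-674.5)*np.cos(a)+(y-176)*np.sin(a); Y=-(x-674.5)*np.sin(a)+(y-176)*np.cos(a)
    for n,lo,hi in(("L",8,108),("R",-108,-8)):
        for z0 in(15,30,45,60,70):
            m=(Y>lo)&(Y<hi)&(abs(z-z0)<6)&(X>-220)&(X<-80)
            if m.sum()>10: print(cam,n,z0,m.sum(),np.percentile(X[m],[1,5,25,50]).round(1),np.percentile(Y[m],[1,99]).round(1))
```

```text
side L 15 152 [-176.2 -175.4 -173.7 -171.8] [ 11.2 105.9]
side L 30 124 [-176.9 -175.8 -173.4 -171.8] [ 11.6 107.4]
side L 45 152 [-177.4 -175.8 -173.7 -172. ] [ 11.5 105.4]
side L 60 171 [-176.7 -175.2 -173.1 -171.3] [ 10.7 105.7]
side L 70 274 [-177.3 -174.8 -172.4 -166.3] [ 10.2 107.6]
side R 30 17 [-138.  -137.7 -136.1 -134.8] [-39.1 -22.6]
side R 45 39 [-139.9 -138.2 -136.3 -135.3] [-104.3  -18.6]
side R 60 80 [-139.4 -138.  -136.  -134.5] [-105.4   -8.7]
side R 70 154 [-139.1 -137.6 -134.5 -128.4] [-106.7   -8.5]
wrist L 15 195 [-173.  -172.9 -172.7 -172.5] [  9.1 106.8]
wrist L 30 202 [-173.1 -173.  -172.7 -172.5] [  8.9 107.1]
wrist L 45 231 [-173.7 -173.  -172.8 -172.6] [  8.8 107.1]
wrist L 60 240 [-173.5 -173.1 -172.8 -172.6] [  8.8 107.5]
wrist L 70 114 [-173.  -172.9 -172.7 -172.5] [  8.7 107.5]
wrist R 15 131 [-136.4 -136.2 -135.9 -135.7] [-107.3  -60.4]
wrist R 30 192 [-136.7 -136.4 -136.  -135.7] [-107.   -61.4]
wrist R 45 283 [-137.8 -137.5 -136.9 -135.9] [-107.7  -59.2]
wrist R 60 148 [-137.8 -137.6 -102.2  -94.2] [-103.6  -59.3]
wrist R 70 251 [-108.3 -106.7 -101.   -94.1] [-107.8 -102.2]
```

View pics/s1z.png

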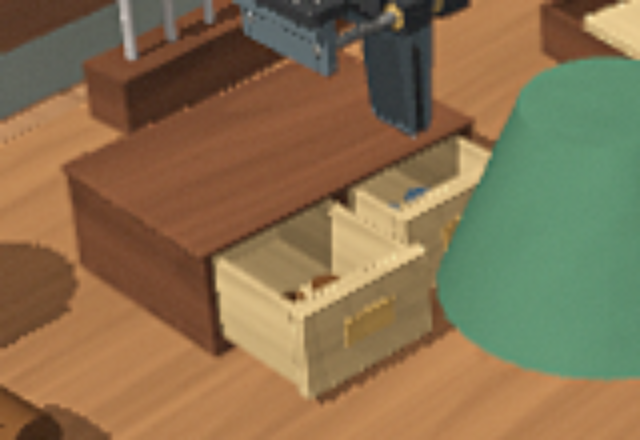

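The left front is flat at chest X=-173 and the right at -136.5, with flush brass plates. The tool is at X=-219, Y=60. I'll go down with the tip at about z=33 and approach.

```bash
python3 -m jog '[[0,0,0,0.045,0,0,0],[0,0,0,0.045,0,0,0],[0,0,0,0.045,0,0,0],[0,0,0,0.045,0,0,0],[0,0,0,0,0,0,0],[0,-0.006,0,0,0,0,0],[0,-0.006,0,0,0,0,0],[0,-0.006,0,0,0,0,0],[0,-0.005,0,0,0,0,0],[0,0,0,0,0,0,0]]'
python3 - <<'E'
from workcell import status, vision
import cv2
f=vision.grab_frame("side");cv2.imwrite("pics/s2.png",cv2.resize(f["color"][150:330,120:320],None,fx=4,fy=3.3))
s=status.state();print(s["time_s"],s["ee_pos"],s["ee_rot"],s["force"],s["gripper_width"])
E
```

```text
time_s: 3.9
ee_pos: [484.6, 249.7, 225.0]
ee_rot: [180.0, 0.0, 175.6]
force: [-0.1, -0.6, -0.3]
gripper_width: 0.3
3.95 [484.28922029 249.65662744 224.85363854] [1.79992640e+02 1.23072443e-03 1.75637495e+02] [-0.5788498  -0.74649739  0.04093105] 0.3719082100189067
```

View pics/s2.png

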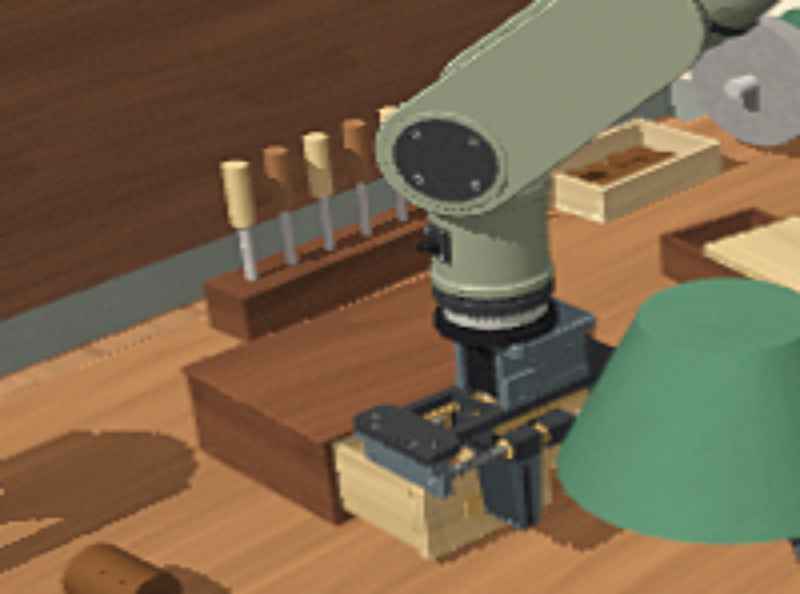

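The fingers stand just in front of the left front, tip at z≈34. I'll push slowly.

```bash
python3 -m jog '[[0,-0.003,0,0,0,0,0],[0,-0.003,0,0,0,0,0],[0,-0.003,0,0,0,0,0],[0,-0.003,0,0,0,0,0],[0,-0.004,0,0,0,0,0],[0,-0.004,0,0,0,0,0],[0,-0.004,0,0,0,0,0],[0,-0.004,0,0,0,0,0],[0,-0.004,0,0,0,0,0],[0,-0.004,0,0,0,0,0],[0,-0.004,0,0,0,0,0],[0,-0.004,0,0,0,0,0]]'
```

```text
time_s: 5.45
ee_pos: [528.3, 246.4, 224.7]
ee_rot: [180.0, -0.0, 175.7]
force: [-1.6, 0.9, 0.7]
gripper_width: 0.4
```

```bash
python3 -m jog '[[0,-0.004,0,0,0,0,0],[0,-0.004,0,0,0,0,0],[0,-0.004,0,0,0,0,0],[0,-0.004,0,0,0,0,0],[0,-0.004,0,0,0,0,0],[0,-0.003,0,0,0,0,0],[0,-0.003,0,0,0,0,0],[0,-0.003,0,0,0,0,0],[0,-0.002,0,0,0,0,0],[0,-0.002,0,0,0,0,0],[0,-0.001,0,0,0,0,0],[0,0,0,0,0,0,0]]'
python3 - <<'E'
from workcell import vision
import cv2
f=vision.grab_frame("side");cv2.imwrite("pics/s3.png",cv2.resize(f["color"][150:330,120:320],None,fx=4,fy=3.3))
E
```

```text
time_s: 6.95
ee_pos: [562.1, 243.8, 224.8]
ee_rot: [180.0, 0.0, 175.7]
force: [-1.0, -0.5, -0.2]
gripper_width: 0.3
```

View pics/s3.png

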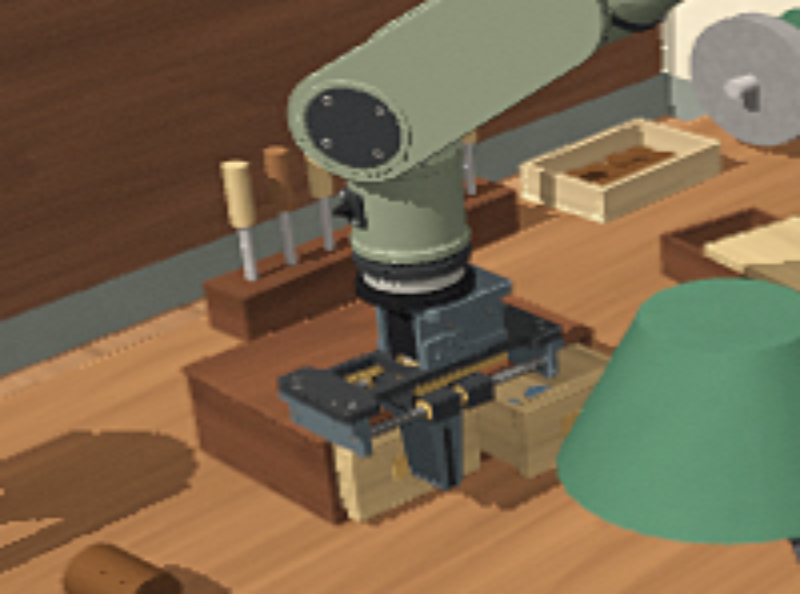

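The left drawer is moving with the fingers and is nearly home, with the front at (400,470) in the picture. I expect about 9 mm more, so I'll creep until the force rises.

```bash
python3 -m jog '[[0,-0.001,0,0,0,0,0],[0,-0.001,0,0,0,0,0],[0,-0.001,0,0,0,0,0],[0,-0.001,0,0,0,0,0],[0,-0.001,0,0,0,0,0],[0,-0.001,0,0,0,0,0],[0,-0.001,0,0,0,0,0]]'; python3 -m jog '[[0,-0.001,0,0,0,0,0],[0,-0.001,0,0,0,0,0]]'
```

```text
time_s: 7.88
ee_pos: [569.0, 243.4, 224.8]
ee_rot: [180.0, 0.0, 175.7]
force: [-1.2, 0.6, 0.5]
gripper_width: 0.4
time_s: 8.12
ee_pos: [570.1, 243.3, 224.8]
ee_rot: [-180.0, -0.2, 175.6]
force: [-7.3, 0.9, 4.1]
gripper_width: 0.9
```

```bash
python3 -m jog '[[0,-0.001,0,0,0,0,0],[0,0,0,0,0,0,0]]'
```

```text
time_s: 8.38
ee_pos: [570.4, 243.3, 224.9]
ee_rot: [-180.0, -0.3, 175.6]
force: [-8.3, 1.8, 4.8]
gripper_width: 0.5
```

The stop is reached: tool X=-108.8 against the predicted -108, with the force up to 8 N. I'll back off, then shift sideways in front of the right drawer, 70 mm out and staying low.

```bash
python3 -m jog '[[0,0.010,0,0,0,0,0],[0,0.020,0,0,0,0,0],[0,0.020,0,0,0,0,0],[0,0.020,0,0,0,0,0],[0,0,0,0,0,0,0],[0,0,-0.029,0,0,0,0],[0,0,-0.029,0,0,0,0],[0,0,-0.029,0,0,0,0],[0,0,-0.030,0,0,0,0],[0,0,0,0,0,0,0],[0,-0.010,0,0,0,0,0],[0,-0.008,0,0,0,0,0]]'
python3 - <<'E'
from workcell import vision
import cv2
f=vision.grab_frame("side");cv2.imwrite("pics/s4.png",cv2.resize(f["color"][150:330,120:320],None,fx=4,fy=3.3))
f=vision.grab_frame("wrist");cv2.imwrite("pics/w4.png",f["color"])
E
```

```text
time_s: 9.88
ee_pos: [512.6, 131.2, 224.9]
ee_rot: [180.0, 0.1, 175.7]
force: [1.0, -0.2, -0.3]
gripper_width: 0.6
```

View pics/s4.png

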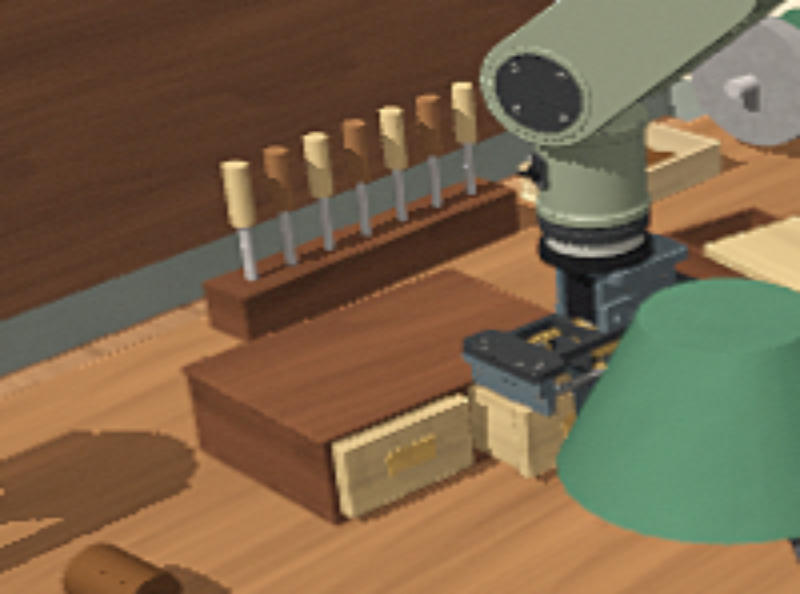

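View pics/w4.png

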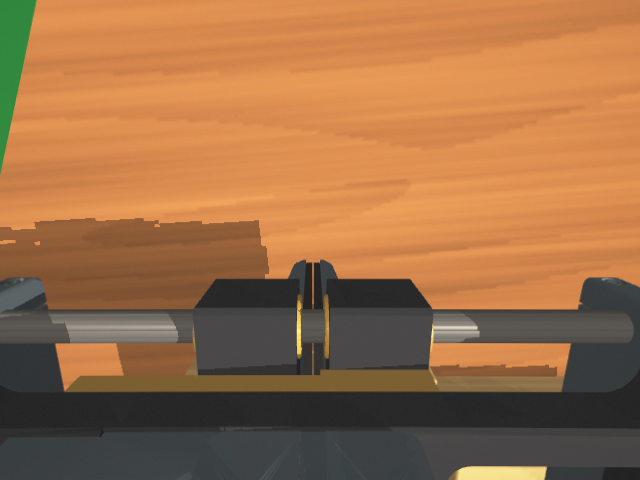

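The left drawer front at (405,455) now sits flush against the chest. The tool is at X=-158, Y=-57, about 5 mm short of the right front, with 49 mm to go to home. I'll push.

```bash
python3 -m jog '[[0,-0.003,0,0,0,0,0],[0,-0.003,0,0,0,0,0],[0,-0.003,0,0,0,0,0],[0,-0.004,0,0,0,0,0],[0,-0.004,0,0,0,0,0],[0,-0.004,0,0,0,0,0],[0,-0.004,0,0,0,0,0],[0,-0.004,0,0,0,0,0],[0,-0.004,0,0,0,0,0],[0,-0.003,0,0,0,0,0],[0,-0.002,0,0,0,0,0],[0,-0.001,0,0,0,0,0]]'; python3 -m jog '[[0,-0.001,0,0,0,0,0],[0,-0.001,0,0,0,0,0],[0,-0.001,0,0,0,0,0],[0,-0.001,0,0,0,0,0],[0,-0.001,0,0,0,0,0],[0,-0.001,0,0,0,0,0],[0,-0.001,0,0,0,0,0]]'
```

```text
time_s: 11.48
ee_pos: [550.1, 127.4, 224.7]
ee_rot: [-180.0, -0.0, 175.7]
force: [-1.1, 0.3, -0.5]
gripper_width: 0.2
time_s: 12.35
ee_pos: [557.1, 126.9, 224.7]
ee_rot: [-180.0, -0.0, 175.7]
force: [-2.7, 0.8, -1.3]
gripper_width: 0.5
```

```bash
python3 -m jog '[[0,-0.001,0,0,0,0,0],[0,-0.001,0,0,0,0,0],[0,-0.001,0,0,0,0,0],[0,-0.001,0,0,0,0,0],[0,-0.001,0,0,0,0,0]]';python3 -m jog '[[0,-0.001,0,0,0,0,0],[0,0,0,0,0,0,0]]'
```

```text
time_s: 12.98
ee_pos: [561.2, 126.6, 224.8]
ee_rot: [-180.0, -0.2, 175.6]
force: [-7.4, 1.4, 3.2]
gripper_width: 0.8
time_s: 13.22
ee_pos: [561.6, 126.6, 224.8]
ee_rot: [-180.0, -0.3, 175.6]
force: [-7.6, 1.0, 3.7]
gripper_width: 0.3
```

The right drawer is on its stop too (X=-109, 7.6 N). I'll back off and up, then check the lid geometry and where the green box lies.

```bash
python3 -m jog '[[0,0.010,0,0,0,0,0],[0,0.020,0,0,0,0,0],[0,0.020,0,0,0,0,0],[0,0.020,0,-0.040,0,0,0],[0,0.010,0,-0.040,0,0,0.065],[0,0,0,-0.030,0,0,0.060],[0,0,0,0,0,0,0]]'
python3 - <<'E'
import numpy as np
d=np.load("top.npz");W=d["W"];c=d["c"].astype(int)
g=(c[...,1]>c[...,2]+40)&(c[...,1]>c[...,0]+30)&(W[...,0]<520)&(abs(W[...,1]+60)<150)
P=W[g];import cv2
print(cv2.boxPoints(cv2.minAreaRect(P[:,:2].astype(np.float32))).round(),P[:,2].max())
from workcell import vision
from h import cloud
f=vision.grab_frame("top");W=cloud(f);cv2.imwrite("pics/t5.png",f["color"])
x,y,z=W[...,0],W[...,1],W[...,2];r=f["color"][...,2].astype(int)
m=((z>50)&(z<65)&(x>450)&(x<760)&(y>-300)&(y<-80)&(r>170)).astype(np.uint8)
n,l,st,_=cv2.connectedComponentsWithStats(m);P=W[l==1+np.argmax(st[1:,4])]
print(cv2.minAreaRect(P[:,:2].astype(np.float32)),cv2.boxPoints(cv2.minAreaRect(P[:,:2].astype(np.float32))).round(1).tolist())
E
```

```text
time_s: 14.1
ee_pos: [484.0, 132.7, 337.6]
ee_rot: [179.8, 0.4, 168.5]
force: [0.3, -0.5, 0.7]
gripper_width: 0.4
[[ 272.  -63.]
 [ 415. -139.]
 [ 462.  -49.]
 [ 320.   26.]] 63.77109969313938
((572.4732055664062, -181.04537963867188), (100.3127670288086, 157.98843383789062), 78.89566802978516) [[485.29998779296875, -215.0], [640.2999877929688, -245.5], [659.5999755859375, -147.0], [504.6000061035156, -116.5999984741211]]
```

View pics/t5.png

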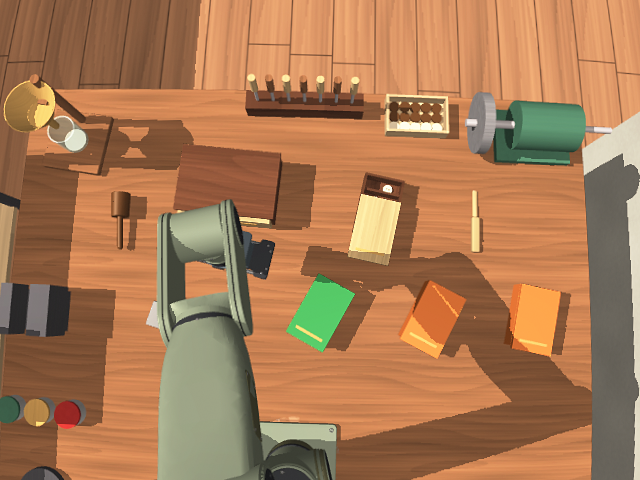

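Both drawers look shut, at about (225,215) in the picture, and the lid is unmoved with its end at (370,260). The end centre is (495,-166) and the yaw is -11.1°. I'll go high to a point 35 mm in front of it, then down to a tip height of about 42 mm.

```bash
python3 -m jog '[[0,-0.005,-0.040,0,0,0,0],[0,-0.005,-0.042,0,0,0,0],[0,-0.005,-0.042,0,0,0,0],[0,-0.005,-0.042,0,0,0,0],[0,-0.005,-0.042,0,0,0,0],[0,-0.005,-0.042,0,0,0,0],[0,-0.005,-0.040,0,0,0,0],[0,0,0,0,0,0,0],[0,0,0,0.020,0,0,0],[0,0,0,0.020,0,0,0],[0,0,0,0.010,0,0,0],[0,0,0,0,0,0,0]]'
python3 - <<'E'
from workcell import vision
import cv2
f=vision.grab_frame("wrist");cv2.imwrite("pics/w6.png",f["color"])
f=vision.grab_frame("top");cv2.imwrite("pics/t6.png",cv2.resize(f["color"][120:320,260:460],None,fx=3,fy=3))
E
```

```text
time_s: 15.65
ee_pos: [459.6, -158.1, 283.8]
ee_rot: [180.0, -0.1, 168.5]
force: [0.2, 0.0, -0.7]
gripper_width: 0.7
```

View pics/w6.png

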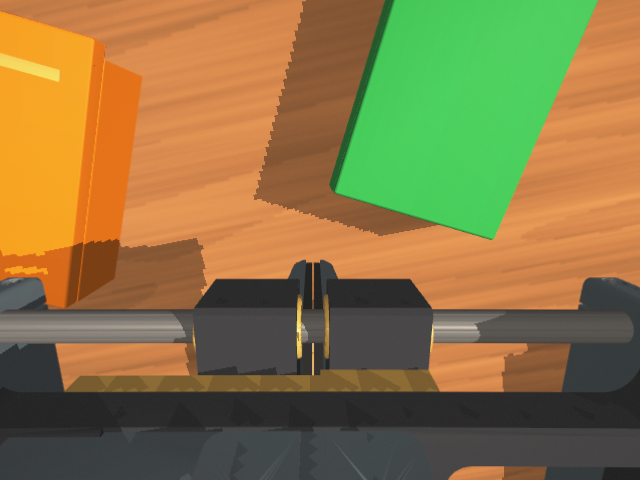

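View pics/t6.png

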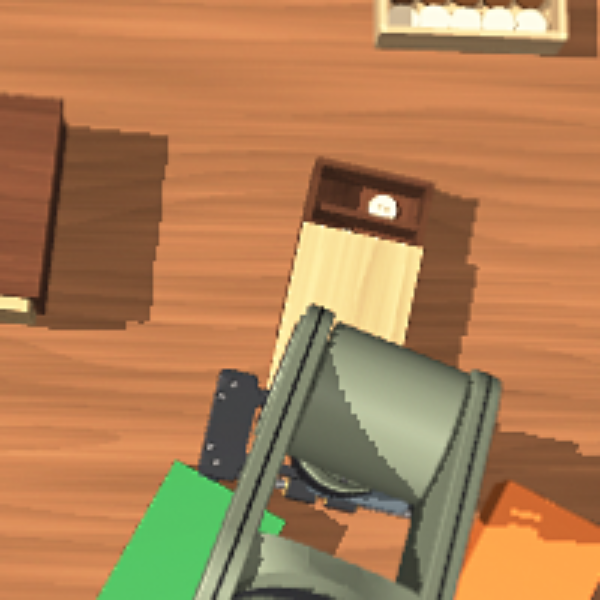

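The closed fingertips at (315,265) clear the green corner at (335,190) and are in line with the lid's centre. I'll go down 50 mm and approach.

```bash
python3 -m jog '[[0,0,0,0.020,0,0,0],[0,0,0,0.020,0,0,0],[0,0,0,0.010,0,0,0],[0,0,0,0,0,0,0],[0,-0.005,0,0,0,0,0],[0,-0.005,0,0,0,0,0],[0,-0.004,0,0,0,0,0],[0,-0.003,0,0,0,0,0],[0,-0.003,0,0,0,0,0],[0,-0.003,0,0,0,0,0],[0,-0.003,0,0,0,0,0]]'
python3 - <<'E'
from workcell import vision
import cv2
f=vision.grab_frame("side");cv2.imwrite("pics/s7.png",cv2.resize(f["color"][120:320,220:440],None,fx=3,fy=3))
E
```

```text
time_s: 17.12
ee_pos: [485.1, -163.8, 234.6]
ee_rot: [180.0, -0.0, 168.5]
force: [-1.4, 0.6, 0.6]
gripper_width: 0.4
```

View pics/s7.png

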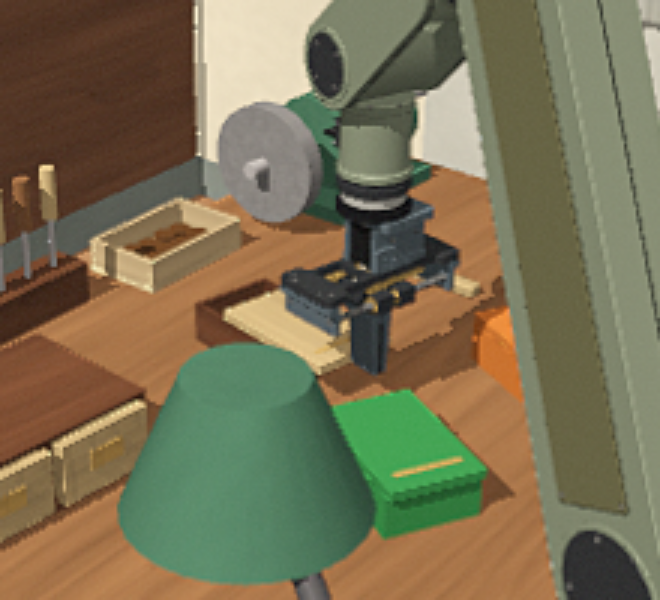

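The fingers at (370,350) are on the lid's end face and both drawer fronts at lower left are flush. I'll push the lid; about 53 mm remains.

```bash
python3 -m jog '[[0,-0.004,0,0,0,0,0],[0,-0.004,0,0,0,0,0],[0,-0.004,0,0,0,0,0],[0,-0.004,0,0,0,0,0],[0,-0.004,0,0,0,0,0],[0,-0.004,0,0,0,0,0],[0,-0.004,0,0,0,0,0],[0,-0.004,0,0,0,0,0],[0,-0.004,0,0,0,0,0],[0,-0.003,0,0,0,0,0],[0,-0.002,0,0,0,0,0],[0,-0.001,0,0,0,0,0]]'; python3 -m jog '[[0,-0.001,0,0,0,0,0],[0,-0.001,0,0,0,0,0],[0,-0.001,0,0,0,0,0],[0,-0.001,0,0,0,0,0],[0,-0.001,0,0,0,0,0]]'
python3 - <<'E'
from workcell import vision
import cv2
f=vision.grab_frame("side");cv2.imwrite("pics/s8.png",cv2.resize(f["color"][120:320,220:440],None,fx=3,fy=3))
E
```

```text
time_s: 18.68
ee_pos: [526.5, -172.3, 234.7]
ee_rot: [180.0, 0.0, 168.5]
force: [-1.2, 1.3, -0.3]
gripper_width: 0.3
time_s: 19.3
ee_pos: [531.3, -173.2, 234.7]
ee_rot: [180.0, 0.0, 168.5]
force: [-2.2, 0.7, -1.1]
gripper_width: 0.5
```

View pics/s8.png

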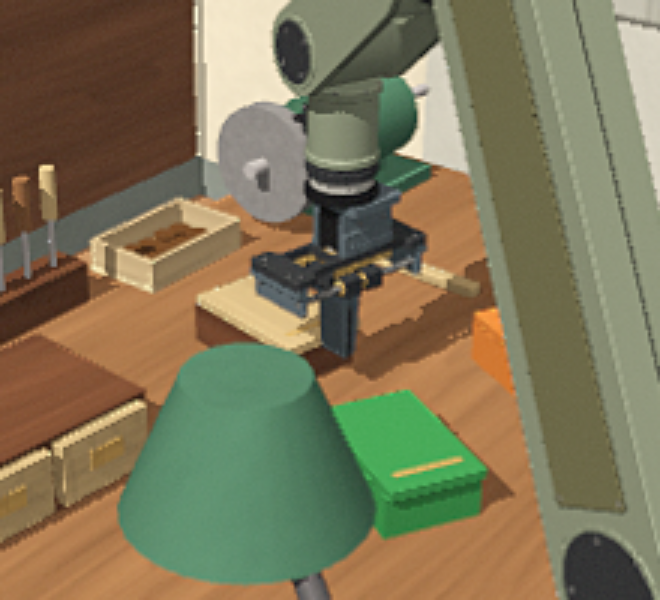

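The lid is nearly shut, with its far end close to the box end at (200,300). I'll creep the last few millimetres.

```bash
python3 -m jog '[[0,-0.001,0,0,0,0,0],[0,-0.001,0,0,0,0,0],[0,-0.001,0,0,0,0,0],[0,-0.001,0,0,0,0,0]]'; python3 -m jog '[[0,-0.001,0,0,0,0,0],[0,-0.001,0,0,0,0,0]]'; python3 -m jog '[[0,-0.001,0,0,0,0,0],[0,-0.001,0,0,0,0,0]]'
```

```text
time_s: 19.85
ee_pos: [535.3, -174.0, 234.7]
ee_rot: [180.0, 0.0, 168.5]
force: [-1.2, 1.0, -0.1]
gripper_width: 0.5
time_s: 20.1
ee_pos: [536.1, -174.2, 234.7]
ee_rot: [180.0, -0.2, 168.5]
force: [-6.3, 1.9, 5.0]
gripper_width: 0.6
time_s: 20.35
ee_pos: [536.9, -174.4, 234.7]
ee_rot: [180.0, -0.5, 168.5]
force: [-11.2, 2.9, 8.9]
gripper_width: 0.5
```

The lid is on its stop: the force went from 1 to 6 to 11 N with no further travel. I'll retreat, go up and move aside for a last look.

```bash
python3 -m jog '[[0,0.010,0,0,0,0,0],[0,0.015,0,0,0,0,0],[0,0.010,0,-0.010,0,0,0],[0,0,0,-0.040,0,0,0],[0,0,0,-0.050,0,0,0],[0,0,0,-0.050,0,0,0],[0,0.03,0.02,-0.030,0,0,0],[0,0.03,0.04,0,0,0,0],[0,0.03,0.04,0,0,0,0],[0,0.02,0.04,0,0,0,0],[0,0,0,0,0,0,0],[0,0,0,0,0,0,0]]'
python3 - <<'E'
from workcell import vision
import cv2,numpy as np
from h import cloud
f=vision.grab_frame("top");W=cloud(f);c=f["color"];cv2.imwrite("pics/t9.png",c)
x,y,z=W[...,0],W[...,1],W[...,2]
m=((z>40)&(z<65)&(x>450)&(x<760)&(y>-300)&(y<-80)).astype(np.uint8)
n,l,st,_=cv2.connectedComponentsWithStats(m);P=W[l==1+np.argmax(st[1:,4])]
print("box",cv2.minAreaRect(P[:,:2].astype(np.float32)))
f=vision.grab_frame("side");W=cloud(f);cv2.imwrite("pics/s9.png",f["color"])
x,y,z=W[...,0],W[...,1],W[...,2]
a=np.radians(-4.3); X=(x-674.5)*np.cos(a)+(y-176)*np.sin(a); Y=-(x-674.5)*np.sin(a)+(y-176)*np.cos(a)
for lo,hi in((10,105),(-105,-10)):
    m=(Y>lo)&(Y<hi)&(z>15)&(z<68)&(X>-150)&(X<-70);print(m.sum(),np.percentile(X[m],[5,50,95]).round(1))
E
```

```text
time_s: 21.85
ee_pos: [424.9, -9.0, 415.3]
ee_rot: [-180.0, 0.1, 168.5]
force: [-0.3, -0.1, 0.5]
gripper_width: 0.3
box ((630.0213012695312, -192.6883544921875), (100.64772033691406, 160.5931396484375), 78.69659423828125)
472 [-95.8 -92.  -87.9]
412 [-95.9 -92.1 -88.5]
```

View pics/t9.png

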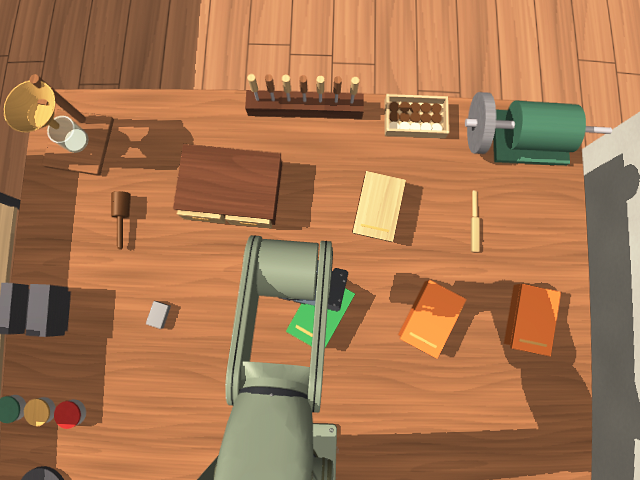

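View pics/s9.png

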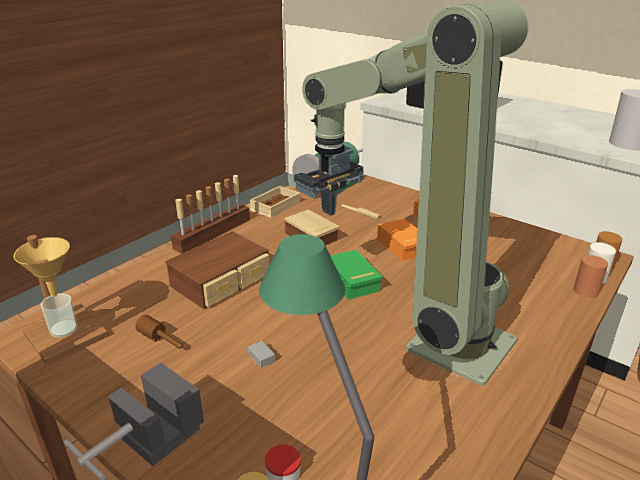

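Both drawers are flush (fronts at X≈-92, where home is -92). The lid covers the whole box at (380,206), and nothing else has moved. The hand is clear.

```bash
python3 -c "
from workcell import ticket
print(ticket.job_done())"
```

```text
the job is handed in; nothing more can be done
None
```

Both drawers and the button box lid are pushed fully shut, and I handed the job in at about 22 s of the 56 s allowed. I pushed with the closed fingertips, left drawer first, then the right, then the lid. Each push ran at about 30 mm/s and slowed to 8 mm/s before its stop.

- **Drawers:** each stopped with the force rising to about 8 N. The last side-camera depth check put both fronts at −92 mm from the chest centre, which is exactly home.
- **Lid:** it stopped at about 11 N. The box with its lid measured 160.6 mm long against 158 mm when shut. I put the 2–3 mm difference down to measurement error, because the force showed the lid on its stop.
- **Rest of the bench:** the last pictures show the scoop, pewter block, burnisher and the look-alike boxes where they were. The buttons are now under the lid, so I could not check them after closing. The hand is raised clear and touching nothing.

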